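# Seat the lead pot centred on the assay stand

### The job

Take the larger of the two lead vial pots and stand it centred on the assay stand's little round platform, so that its foot drops fully into the shallow round recess and no edge of it rides on the rim; then let go. The platform's cross slide was left off-centre, so feel for the recess by sliding the pot gently over the platform: the load cell beneath must never take more than about 3 kg, so do not press hard or drop the pot. Leave the smaller pot and the loose vial where they are.

Things in the scene. Friction and masses are not known exactly. Their poses are not given: they have to be found in the camera images.
- big_pig_centre (a point): centre, half-way up (46 mm over its foot), of the larger lead vial pot: a grey upright cylinder 50 mm in diameter, 92 mm tall with the knob of its lid on top, flat foot 50 mm in diameter, 0.45 to 0.75 kg; the lid is fixed on and the shoulder begins about 70 mm up. Grasp round the body. z axis up
- big_pig: the same larger pot; origin at the centre of its foot, z up. It starts either on the right or on the left in front of a tall fixed grey shield (front face at x = 0.54, y from 0.0 to 0.33, over 0.3 m high), which the gripper must go round
- stand: assay stand, a grey 130x130 mm base 26 mm high, fixed to the worktop; origin at the centre of its underside, z up, x and y along its edges. On a dark cross slide on top sits a bare metal round platform 84 mm in diameter with a recess in it. The platform gives straight down on a spring, 3 N per mm, at most 8 mm, and comes back up
- rim_height (a point): point over the stand's centre at the height of the unloaded platform's flat rim (54 mm over the worktop). Recess, concentric with the platform: 55.5 mm diameter, upright walls, flat floor 6 mm below the rim. Platform and recess together are locked anywhere up to 9 mm off this point along each of the stand's x and y; that offset is not measured
- small_pig: smaller lead vial pot, 42 mm in diameter and 78 mm tall, to be left alone; origin at the centre of its foot
- vial: glass vial 28 mm in diameter, 57 mm tall, to be left alone; origin at its foot
Not all that is in view belongs to the job. What is shaped like the big_pig but green is not meant.

How it is judged:
By the outcome, as a careful person would: the job done as asked, in the order asked, and still so for the second after the job is handed in, with the robot touching nothing.
It also fails if it takes over 67 s, if anything falls off the work surface, if the arm or the gripper's body presses on something with over 40 N, if the wrist force passes 120 N, or if a joint passes its speed limit or range.

### The arm

A 6-joint arm with a two-finger parallel gripper is mounted at the origin on the work surface; the furniture and walls round the work are solid. World frame = base frame: x ahead of the robot, y to its left, z up, the work surface at z = 0. Lengths are in m, angles in degrees, forces in N, time in s.
With the tool pointing down it reaches from about 0.25 to 0.725 m from the base axis. Payload 9.7 kg.
Tool frame: the origin (TCP) lies midway between the tips of the shut fingers; the grasp point (between the pads) lies 19 mm behind it; z points along the fingers, x is the direction in which the jaws open and shut, and the axes are right-handed (so a half turn about z gives the same grasp; the last joint's range is limited). The gripper opens to 85 mm and grips with 20 to 120 N. Pads are 22 mm wide; open, the fingers measure 114 mm over their backs; the gripper's body (76 mm by 85 mm) begins 54 mm behind the grasp point. The pads swing forward as they close: fully open they stand 13 mm farther back than shut.
Start: joints at [67.151, 4.979, 10.078, 95.1, 0, 90], TCP at [0.214, 0.507, 0.199] pointing down, gripper open.
Joint ranges: [-179.16, 179.16], [-48.56, 103.87], [-65.8, 70.77], [-126.05, 130.52], [-82.76, 87.17], [-180, 180]. Speed limits (degrees/s): [127.2, 127.2, 147.25, 180, 180, 180].

### API

Orientations are given as [roll, pitch, yaw] about the fixed x, y, z axes, in that order (R = Rz(yaw) Ry(pitch) Rx(roll)).
In Python, from workcell import bot, optics gives the robot as it stands.
- The arm moves only by the shell command python3 -m creep 'ROWS' [FORCE]. ROWS is JSON, a list of rows, each a list of 7 numbers: the shift along the tool's x, y, z in m, then the turn, a rotation vector about the tool's x, y, z in rad, then the opening, from 0 (shut) to 1 (fully open). A call has 1 to 8 rows; each row is the pose to reach, as a shift and turn from the pose commanded when the call began, along the tool's axes at that moment; what a row does not reach only later rows make up. A row lasts 1/10 s, in which the tool goes at most 50 mm and 8.59 degrees, less where a joint would pass 70% of its speed; a pose out of reach is approached as far as the arm can. A call with a gripper value outside its range is refused whole. The fingers move at their own pace and stop on an object; FORCE is the grip in N (left out, the last holds). Time passes only in rows, so rows that repeat a pose let the fingers close. It gives the time, the measured TCP pose, the force and the opening at its end, in the units of the state.
- bot.get_obs(): the state, without advancing time (a new reading comes with each control period).
- optics.camera(name): name is "side" or "top"; returns the picture (420x560x3 uint8, red, green, blue); there is no depth.
- optics.camera_params(name): a dict with "camera_matrix" (3x3 intrinsics, pixels), "R" (3x3) and "t" (3): a world point X has camera coordinates R X + t. Camera axes: x right, y down, z forward; pixel columns grow to the right and rows downward; lengths in m; the calibration is good to about 2 mm. A picture is of the moment at which its call begins. camera_params takes no time and is no camera call.
- bot.job_done(): hands the job in, once; it reports no verdict.
The state is a dict: "time": time; "q": joint angles; "qd": joint speeds; "joint_efforts": joint torques, N m; "ee_pos": TCP position; "tcp_rot": TCP orientation; "wrist_force": force on the tool from outside, world axes, zero at the start; "torque": the same for the moment, N m; "opening": finger opening in m.
Only numpy, scipy, OpenCV 4.12 (cv2) and the standard library are available. Lean on these libraries where they do the work, as an engineer would, in place of code of your own. Each camera call takes 0.05 s, during which the arm holds its last target.

## Working session

There is one attempt and no reset: what is moved stays moved. The work goes in short steps, Python scripts to look and compute and a shell command to move; the robot and the scene stay as the last step left them, time stands still between calls to the robot, and variables do not carry over. Pictures are saved under pics/ and viewed, and the job is handed in when it is done.

```bash
ls; mkdir -p pics
python3 - <<'E'
from workcell import bot, optics
import cv2, numpy as np
o=bot.get_obs(); print(o)
for n in("side","top"):
    im=optics.camera(n); cv2.imwrite(f"pics/{n}0.png",cv2.cvtColor(im,cv2.COLOR_RGB2BGR))
    p=optics.camera_params(n); print(n,p, -np.array(p['R']).T@p['t'])
E
```

```text
pics
{'time': 0.0, 'q': array([6.71501488e+01, 5.00985177e+00, 1.00350129e+01, 9.50974829e+01,
       1.14306832e-03, 8.99990335e+01]), 'qd': array([-0.08687695,  0.00618229, -0.03758274, -0.12628632,  0.04429065,
        0.08014927]), 'joint_efforts': array([ 5.25747291e-04, -5.20387995e+01,  4.64803398e+01,  1.64916023e-02,
       -3.58636964e-05, -5.12796099e-07]), 'ee_pos': array([0.2134708 , 0.50660896, 0.19860006]), 'tcp_rot': array([-1.79998856e+02,  7.23217809e-02,  6.71511154e+01]), 'wrist_force': array([0.44788438, 0.36785623, 0.17024631]), 'torque': array([ 0.03565896, -0.02060114, -0.01654616]), 'opening': 0.08518415968800357}
side {'camera_matrix': array([[460.77940926,   0.        , 289.03747033],
       [  0.        , 460.77940926, 206.37751574],
       [  0.        ,   0.        ,   1.        ]]), 'R': array([[-0.98754627, -0.15618397, -0.01894571],
       [-0.0867579 ,  0.6410693 , -0.76256358],
       [ 0.13124572, -0.75142313, -0.64663579]]), 't': array([0.44514922, 0.14809626, 0.78911735])} [0.34888569 0.56754624 0.631638  ]
top {'camera_matrix': array([[413.95275568,   0.        , 279.88988303],
       [  0.        , 413.95275568, 200.17034114],
       [  0.        ,   0.        ,   1.        ]]), 'R': array([[-0.02685849, -0.99954175, -0.01396114],
       [-0.99544052,  0.02802178, -0.0911754 ],
       [ 0.09152483,  0.01144865, -0.99573698]]), 't': array([-0.06691988,  0.47734034,  0.99449984])} [ 0.38234512 -0.09165082  1.03284768]
```

View pics/side0.png

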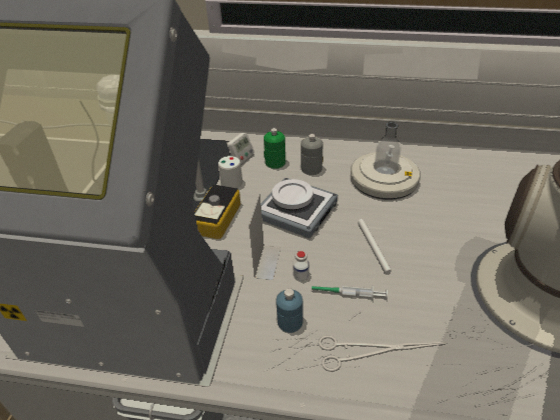

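View pics/top0.png

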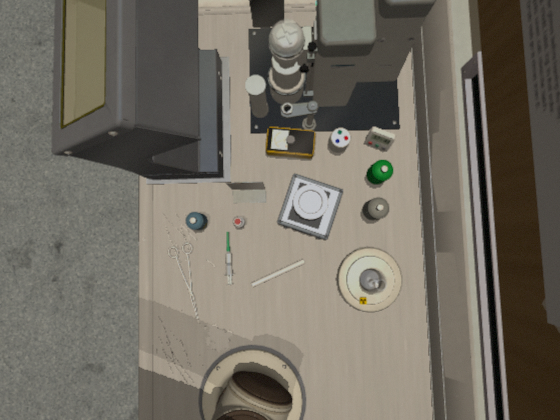

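```bash
cat > h.py <<'E'
from workcell import bot, optics
import cv2, numpy as np
def P(n):
    p=optics.camera_params(n); return np.array(p['camera_matrix']),np.array(p['R']),np.array(p['t'])
def ray(n,u,v):
    K,R,t=P(n); return -R.T@t, R.T@np.linalg.solve(K,[u,v,1.])
def onz(n,u,v,z):
    c,d=ray(n,u,v); return c+d*(z-c[2])/d[2]
def tri(a,b):
    (c1,d1),(c2,d2)=ray('side',*a),ray('top',*b)
    s=np.linalg.lstsq(np.c_[d1,-d2],c2-c1,rcond=None)[0]
    p,q=c1+s[0]*d1,c2+s[1]*d2; return (p+q)/2,np.linalg.norm(p-q)
def proj(n,X):
    K,R,t=P(n); x=K@(R@np.array(X)+t); return x[:2]/x[2]
def snap(n,f,box=None,s=1):
    im=cv2.cvtColor(optics.camera(n),cv2.COLOR_RGB2BGR)
    cv2.imwrite(f"pics/{f}_full.png",im)
    if box: im=im[box[1]:box[3],box[0]:box[2]]
    cv2.imwrite(f"pics/{f}.png",cv2.resize(im,None,fx=s,fy=s,interpolation=cv2.INTER_CUBIC))
E
python3 - <<'E'
from h import *
a=cv2.imread('pics/side0.png');b=cv2.imread('pics/top0.png')
def c(im,x0,y0,x1,y1,w,h): return cv2.resize(im[y0:y1,x0:x1],(w,h),interpolation=cv2.INTER_CUBIC)
m=np.hstack([c(a,240,110,360,220,400,366),c(b,260,140,420,260,400,300+66)])
cv2.imwrite('pics/c1.png',m)
m=np.hstack([c(a,240,240,340,340,400,400),c(b,170,170,270,270,400,400)])
cv2.imwrite('pics/c2.png',m)
# knob tops: side / top
for nm,s,t in [('grey',(312,138),(378.5,204)),('green',(274,132),(382,168)),('blue',(289,293),(196,221))]:
    print(nm,tri(s,t))
print(tri((258,200),(232,190)), proj('top',[.54,0,.3]),proj('top',[.54,.33,.3]),proj('side',[.54,0,.3]),proj('side',[.54,.33,.3]),proj('side',[.54,0,.0]))
E
```

```text
grey (array([ 0.45015821, -0.30653084,  0.08492453]), np.float64(0.008315081572797764))
green (array([ 0.53546786, -0.3180858 ,  0.08675226]), np.float64(0.0032124877620311773))
blue (array([0.42935476, 0.11699802, 0.0675619 ]), np.float64(0.003302542204660875))
(array([0.49027055, 0.01928823, 0.16739533]), np.float64(0.00806129504407908)) [232.33333545 151.53705388] [ 50.26959393 156.89318783] [224.13428627 118.1498735 ] [128.82307049 299.00170014] [241.82001997 260.62527246]
```

View pics/c1.png

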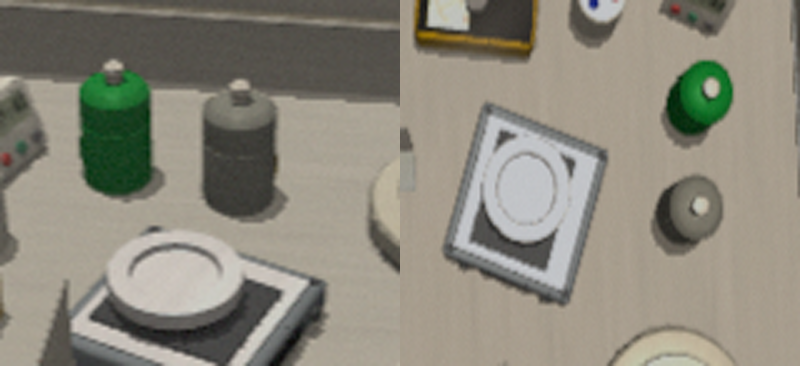

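View pics/c2.png

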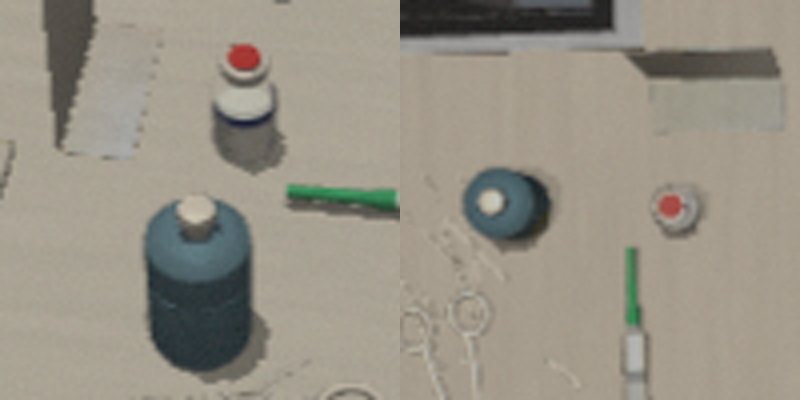

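Run:
```python
from h import *
b=cv2.imread('pics/top0.png');a=cv2.imread('pics/side0.png')
# knob blobs: bright in grey/green/blue pots
for n,im,box in [('top',b,(368,195,392,222)),('side',a,(302,132,324,146)),('top',b,(370,160,394,180)),('top',b,(186,212,206,230)),('side',a,(280,286,300,300))]:
    x0,y0,x1,y1=box; g=im[y0:y1,x0:x1].min(2)
    print(n,box,g.max()); 
    m=(g>150).astype(np.uint8) if 0 else (g>0.8*g.max()).astype(np.uint8)
    k,l,s,c=cv2.connectedComponentsWithStats(m)
    for i in range(1,k): print('  ',s[i],c[i]+[x0,y0])
h=np.hstack([cv2.resize(b[165:245,270:350],(400,400),interpolation=cv2.INTER_CUBIC),cv2.resize(a[165:245,255:345],(450,400),interpolation=cv2.INTER_CUBIC)])
h=np.clip((h.astype(float)-100)*1.6,0,255).astype(np.uint8); h=cv2.resize(h,None,fx=.94,fy=.94)
cv2.imwrite('pics/c3.png',h)
h=np.hstack([cv2.resize(b[190:230,355:400],(450,400),interpolation=cv2.INTER_CUBIC),cv2.resize(a[130:180,295:330],(280,400),interpolation=cv2.INTER_CUBIC)])
cv2.imwrite('pics/c4.png',h)
```

```text
top (368, 195, 392, 222) 184
   [ 9 10  6  5 23] [379.7826087  206.91304348]
side (302, 132, 324, 146) 161
   [ 7  2  6  3 16] [311.5   135.125]
   [0 6 3 2 4] [302.75 138.25]
   [19  7  3  5  8] [322.5   140.375]
top (370, 160, 394, 180) 186
   [12  6  5  6 23] [384.08695652 168.2173913 ]
top (186, 212, 206, 230) 189
   [ 4  6  5  5 20] [192.3 219.9]
   [ 0 17  1  1  1] [186. 229.]
side (280, 286, 300, 300) 178
   [  0   0  20  10 120] [289.2        289.10833333]
```

View pics/c3.png

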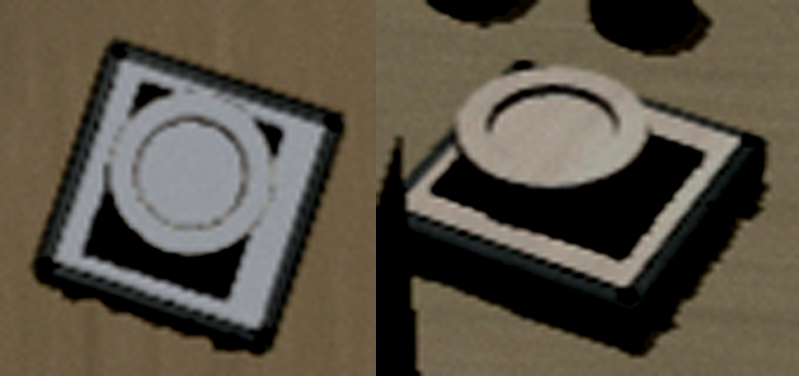

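View pics/c4.png

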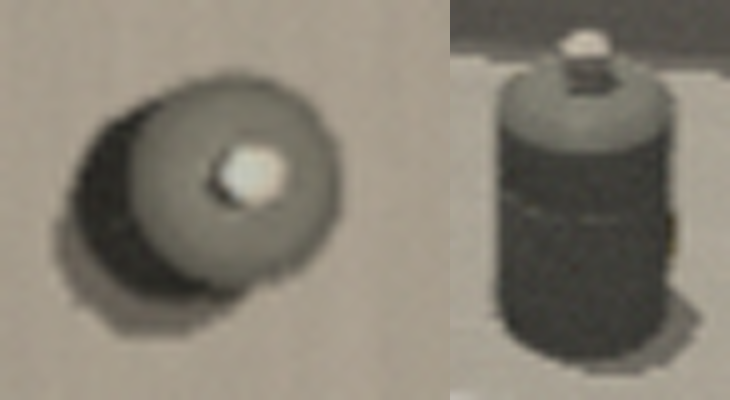

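Run:
```python
from h import *
print('pot knob',onz('top',379.8,206.9,.09),onz('side',311.5,137,.09),tri((311.5,136.5),(379.8,206.9)))
print('shoulder',onz('top',378.7,208,.07))
print('blue',tri((289.2,293),(192.3,219.9)))
print('plat',onz('top',310.5,201.7,.054),onz('side',292.8,190.3,.054))
# stand base top corners in top crop
cs=[(118,50),(335,122),(262,338),(43,265)]
q=[onz('top',270+x/4.7,165+y/4.7,.026)[:2] for x,y in cs]; q=np.array(q)
print(q,q.mean(0)); 
for i in range(4):
    d=q[(i+1)%4]-q[i]; print(np.linalg.norm(d),np.degrees(np.arctan2(d[1],d[0])))
print('glass thing', [onz('top',170+(x-400)/4,170+y/4,0) for x,y in [(627,55),(775,50),(650,80),(780,130)]], [onz('side',*p,0) for p in [(255,278),(262,245),(281,247),(272,278)]])
print(tri((260,197),(232.,183.)),)
```

```text
pot knob [ 0.44723085 -0.30775769  0.09      ] [ 0.44665784 -0.30229773  0.09      ] (array([ 0.447376 , -0.3083239,  0.0875371]), np.float64(4.8748843394221935e-05))
shoulder [ 0.44611741 -0.30966956  0.07      ]
blue (array([0.42981275, 0.12358993, 0.0757685 ]), np.float64(0.00059643375156128))
plat [ 0.46663323 -0.15286875  0.054     ] [ 0.46643664 -0.15435015  0.054     ]
[[ 0.53429006 -0.11904027]
 [ 0.49326086 -0.23057928]
 [ 0.38253466 -0.18857868]
 [ 0.42316964 -0.0768823 ]] [ 0.45831381 -0.15377014]
0.11884589166090621 -110.19585328215996
0.1184244132479833 159.2272891396573
0.11885824956650604 70.008689231197
0.11884882471724809 -20.776243592259657
glass thing [array([0.52257713, 0.05295224, 0.        ]), array([ 0.52307014, -0.04036345,  0.        ]), array([0.50631664, 0.03870654, 0.        ]), array([ 0.47247119, -0.04231895,  0.        ])] [array([0.50660318, 0.03806611, 0.        ]), array([ 0.51085518, -0.04546797,  0.        ]), array([ 0.47354592, -0.04519102,  0.        ]), array([0.47635504, 0.03378919, 0.        ])]
(array([0.49590316, 0.01709515, 0.17235119]), np.float64(0.009077527210012563))
```

```bash
python3 -m creep '[[0,0,-0.045,0,0,0,1],[-0.033,0.0266,-0.05,0,0,0.131,1],[-0.066,0.0532,-0.05,0,0,0.262,1],[-0.099,0.0798,-0.05,0,0,0.393,1],[-0.132,0.1064,-0.05,0,0,0.524,1],[-0.165,0.133,-0.05,0,0,0.655,1],[-0.198,0.1596,-0.05,0,0,0.786,1]]'
```

```text
time: 0.8
ee_pos: [0.2837, 0.2608, 0.249]
tcp_rot: [180.0, 0.0, 21.8]
wrist_force: [0.4, 0.2, 0.1]
opening: 0.0852
```

```bash
python3 -m creep '[[-0.0045,0.042,0,0,0,0.131,1],[-0.009,0.084,0,0,0,0.262,1],[-0.0135,0.126,0,0,0,0.393,1],[-0.018,0.168,0,0,0,0.524,1],[-0.0225,0.21,0,0,0,0.655,1],[-0.027,0.252,0,0,0,0.786,1],[-0.0315,0.294,0,0,0,0.917,1],[-0.0315,0.294,0,0,0,0.917,1]]'
python3 - <<'E'
from h import *
o=bot.get_obs(); print(o['q'],o['ee_pos'],o['tcp_rot'])
E
```

```text
time: 1.6
ee_pos: [0.3657, -0.0258, 0.2486]
tcp_rot: [179.9, 0.0, -31.0]
wrist_force: [-0.4, -0.0, -0.1]
opening: 0.0854
[-3.98912432e+00 -1.81314274e+01 -5.26746466e+00  1.02912724e+02
 -5.28116654e-02  1.17040665e+02] [ 0.36570637 -0.02579583  0.24863832] [ 1.79930794e+02  1.94213632e-02 -3.10297782e+01]
```

```bash
python3 -m creep '[[0.031,0.029,0,0,0,0.13,1],[0.062,0.057,0,0,0,0.26,1],[0.093,0.086,0,0,0,0.39,1],[0.124,0.115,0,0,0,0.52,1],[0.155,0.143,0,0,0,0.65,1],[0.186,0.172,0,0,0,0.78,1],[0.2155,0.201,0,0,0,0.907,1],[0.2155,0.201,0,0,0,0.907,1]]'
python3 - <<'E'
from h import *
o=bot.get_obs(); print(o['q'],o['ee_pos'],o['tcp_rot'],o['wrist_force'])
snap('top','t2',(300,140,440,260),5); snap('side','s2',(240,60,400,220),4)
E
```

```text
time: 2.4
ee_pos: [0.45, -0.3073, 0.2467]
tcp_rot: [179.8, 0.1, -82.7]
wrist_force: [0.1, 0.7, -0.4]
opening: 0.0852
[-3.43113776e+01  5.84467140e+00  1.63529079e+01  1.00685341e+02
 -2.64096400e-02  1.38417466e+02] [ 0.44997196 -0.30725791  0.24673007] [ 1.79849998e+02  9.77895756e-02 -8.27289309e+01] [ 0.06352729  0.71649818 -0.35665005]
```

View pics/t2.png

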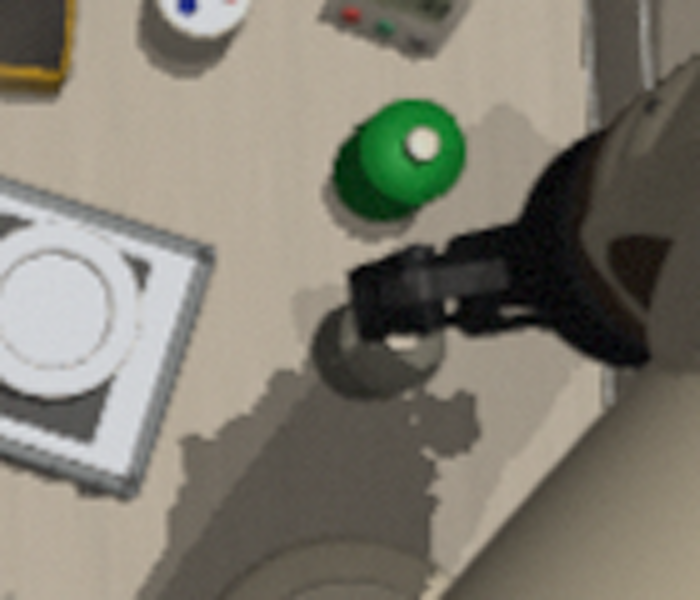

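View pics/s2.png

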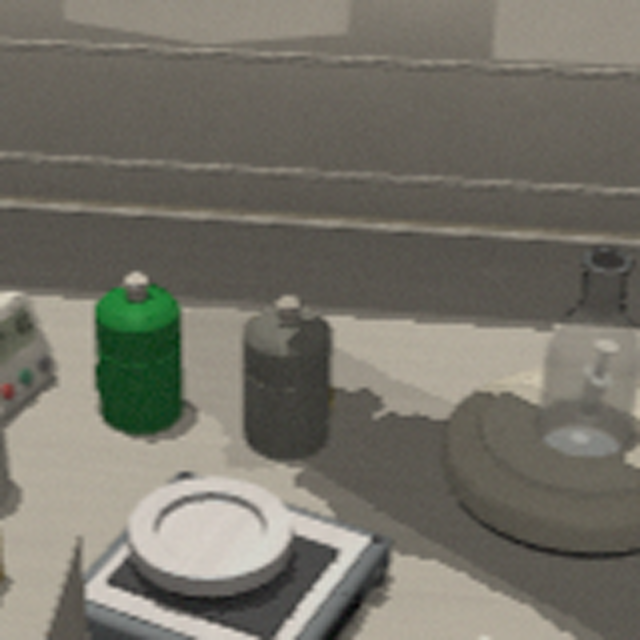

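```bash
python3 -m creep '[[0.001,0.003,0.04,0,0,0,1],[0.001,0.003,0.08,0,0,0,1],[0.001,0.003,0.1,0,0,0,1],[0.001,0.003,0.11,0,0,0,1],[0.001,0.003,0.11,0,0,0,1]]'
python3 - <<'E'
from h import *
o=bot.get_obs(); print(o['ee_pos'],o['tcp_rot'],o['wrist_force'])
for v in (115,122,130): print(onz('side',312,v,0),onz('side',312,v,.1))
snap('top','t3',(300,140,440,260),5); snap('side','s3',(240,60,400,220),4)
E
```

```text
time: 3.0
ee_pos: [0.4462, -0.3044, 0.1389]
tcp_rot: [180.0, 0.0, -82.3]
wrist_force: [-0.2, -0.4, 0.5]
opening: 0.0852
[ 0.44616831 -0.3043839   0.13893577] [ 1.79960224e+02  4.27701039e-02 -8.22795629e+01] [-0.21284697 -0.40307513  0.53803146]
[ 0.47517027 -0.56036413  0.        ] [ 0.45517708 -0.38179502  0.1       ]
[ 0.47065113 -0.52252924  0.        ] [ 0.4513734 -0.3499501  0.1      ]
[ 0.46573239 -0.48134892  0.        ] [ 0.4472334  -0.31528938  0.1       ]
```

View pics/s3.png

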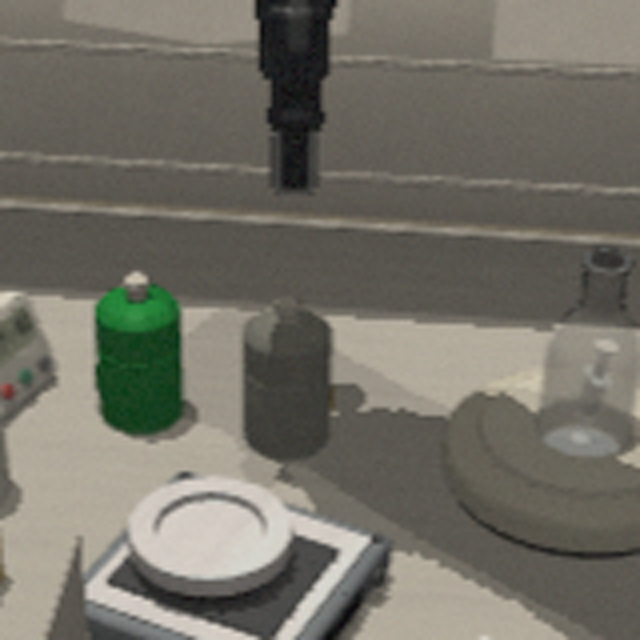

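View pics/t3.png

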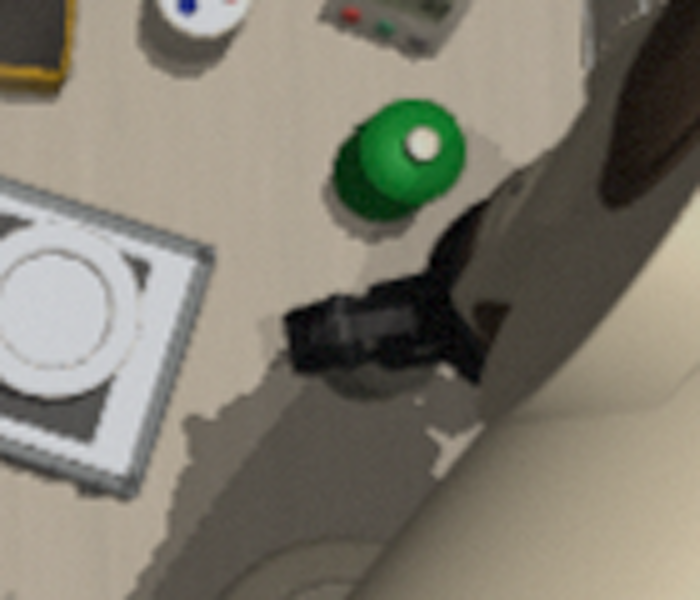

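```bash
python3 -m creep '[[0,0,0,0,0,0,1],[0,0,0,0,0,0,1]]'
python3 - <<'E'
from h import *
o=bot.get_obs(); print(o['ee_pos'],o['tcp_rot'],o['q'])
print(proj('side',o['ee_pos']+[0,0,.013]),proj('side',[.447,-.308,.046]),proj('side',[.447,-.308,.09]))
E
```

```text
time: 3.3
ee_pos: [0.447, -0.3059, 0.1405]
tcp_rot: [-179.9, -0.1, -82.4]
wrist_force: [-0.5, 0.9, 0.5]
opening: 0.0857
[ 0.44697018 -0.30592775  0.14054666] [-1.79920064e+02 -7.32233381e-02 -8.23810452e+01] [-3.43890689e+01  2.89131688e+00  1.36634933e+00  8.83666323e+01
 -9.12679324e-04  1.37991924e+02]
[311.93459014 110.35153639] [311.40702757 152.28062621] [311.65417826 135.63108607]
```

```bash
python3 -m creep '[[0.001,0,0.025,0,0,0,1],[0.001,0,0.05,0,0,0,1],[0.001,0,0.07,0,0,0,1],[0.001,0,0.085,0,0,0,1],[0.001,0,0.1,0,0,0,1],[0.001,0,0.107,0,0,0,1],[0.001,0,0.107,0,0,0,1]]'; python3 -m creep '[[0,0,0,0,0,0,0.8],[0,0,0,0,0,0,0.7],[0,0,0,0,0,0,0.6],[0,0,0,0,0,0,0.5],[0,0,0,0,0,0,0.4],[0,0,0,0,0,0,0.4],[0,0,0,0,0,0,0.4],[0,0,0,0,0,0,0.4]]' 45
python3 - <<'E'
from h import *
snap('side','s4',(240,60,400,220),4)
E
```

```text
time: 4.0
ee_pos: [0.4463, -0.3065, 0.0316]
tcp_rot: [180.0, 0.0, -82.4]
wrist_force: [0.3, 0.3, 0.7]
opening: 0.0854
time: 4.8
ee_pos: [0.4473, -0.3073, 0.0335]
tcp_rot: [-179.9, -0.1, -82.4]
wrist_force: [-0.2, -2.3, 5.3]
opening: 0.0453
```

View pics/s4.png

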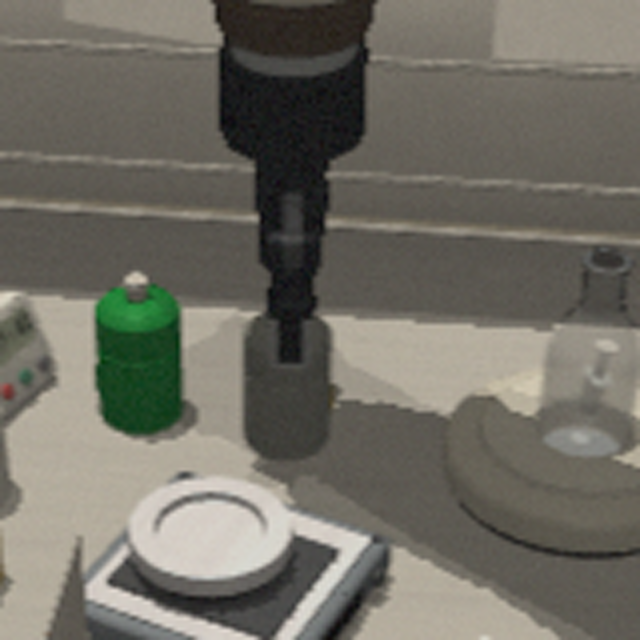

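Run:
```python
from h import *
for y in(-.274,-.282):
    for v in (147,149,151):
        c,d=ray('side',312.5,v); p=c+d*(y-c[1])/d[1]; print(y,v,p)
o=bot.get_obs(); print(o['wrist_force'],o['torque'],o['ee_pos'],o['opening'])
```

```text
-0.274 147 [ 0.44097809 -0.274       0.08259092]
-0.274 149 [ 0.44090582 -0.274       0.07745132]
-0.274 151 [ 0.44083306 -0.274       0.07227753]
-0.282 147 [ 0.44185355 -0.282       0.07737151]
-0.282 149 [ 0.44178059 -0.282       0.07218305]
-0.282 151 [ 0.44170715 -0.282       0.06696007]
[-0.02934502 -0.97344295  5.43936269] [-0.19335108  0.04594517 -0.00571188] [ 0.4472407  -0.30729557  0.03353711] 0.045581565243145765
```

Run:
```python
from h import *
a=cv2.imread('pics/s4_full.png')[115:180,285:340].astype(float); b=cv2.imread('pics/s3_full.png')[75:140,285:340].astype(float)
h=np.hstack([cv2.resize(x,(385,455),interpolation=cv2.INTER_CUBIC) for x in(a,b)])
cv2.imwrite('pics/c5.png',np.clip(h*2.2,0,255).astype(np.uint8))
print(proj('side',[.446,-.26,.152]),proj('side',[.446,-.255,.139]),proj('side',[.447,-.282,.039]),proj('side',[.447,-.282,.033]))
```

```text
[309.73285425 121.90901948] [309.3720302  128.68975806] [309.98190937 161.29761129] [309.95409421 163.4964372 ]
```

View pics/c5.png

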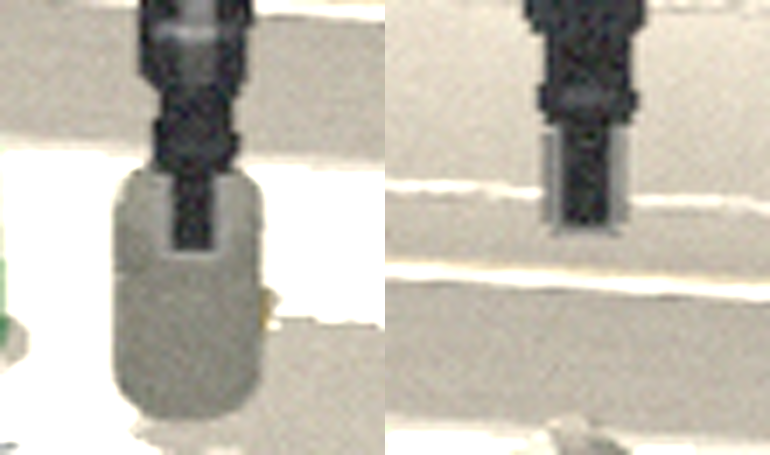

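Run:
```python
from h import *
for z in (.1,.15,.18,.2,.22,.25,.3): print(z,onz('top',358,208,z))
o=bot.get_obs()
for y in (-.25,-.265,-.3):
    for v in(98,): 
        c,d=ray('side',312.5,v); p=c+d*(y-c[1])/d[1]; print(y,v,p)
snap('top','t4',(300,140,440,260),5)
```

```text
0.1 [ 0.44542632 -0.25640221  0.1       ]
0.15 [ 0.44204521 -0.24757165  0.15      ]
0.18 [ 0.44001655 -0.24227331  0.18      ]
0.2 [ 0.4386641  -0.23874109  0.2       ]
0.22 [ 0.43731166 -0.23520886  0.22      ]
0.25 [ 0.43528299 -0.22991052  0.25      ]
0.3 [ 0.43190188 -0.22107996  0.3       ]
-0.25 98 [ 0.43993776 -0.25        0.21104157]
-0.265 98 [ 0.44160834 -0.265       0.20332464]
-0.3 98 [ 0.44550637 -0.3         0.18531847]
```

View pics/t4.png

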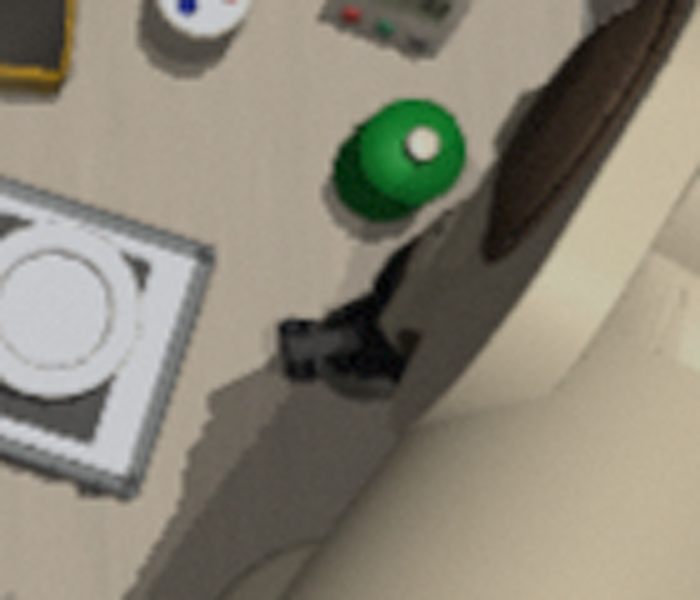

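```bash
python3 -m creep '[[0,0,0,0,0,0,0.6],[0,0,0,0,0,0,0.8],[0,0,0,0,0,0,1],[0,0,0,0,0,0,1],[0,0,0.004,0,0,0,1],[0,0,0.008,0,0,0,1],[0,0,0.01,0,0,0,1],[0,0,0.01,0,0,0,1]]'
python3 - <<'E'
from h import *
snap('side','s5',(270,80,350,190),5)
o=bot.get_obs(); print(o['wrist_force'],o['torque'],o['ee_pos'],o['opening'],o['q'])
E
```

```text
time: 5.7
ee_pos: [0.4463, -0.3065, 0.0217]
tcp_rot: [180.0, 0.0, -82.4]
wrist_force: [-0.5, 0.2, 0.4]
opening: 0.0855
[ 0.10181385  0.39188394 -0.48209879] [0.01587244 0.00721798 0.02194713] [ 0.44643107 -0.30653153  0.02196784] 0.08568422476215903 [-3.44753563e+01  4.17912789e+00 -1.04069664e+01  7.54447385e+01
  1.40277487e-03  1.37916734e+02]
```

View pics/s5.png

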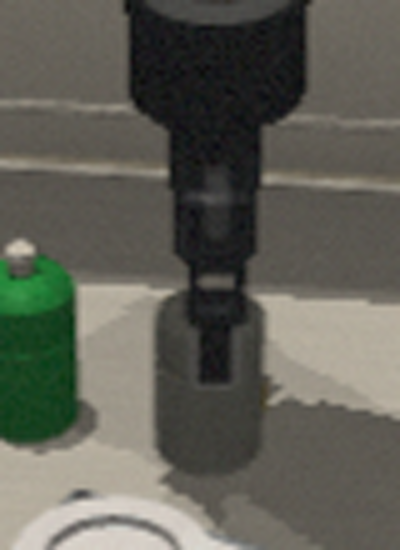

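```bash
python3 -m creep '[[0,0,0.002,0,0,0,1],[0,0,0.004,0,0,0,1],[0,0,0.004,0,0,0,1]]';  python3 -m creep '[[0,0,0.002,0,0,0,1],[0,0,0.004,0,0,0,1],[0,0,0.004,0,0,0,1]]'
```

```text
time: 6.05
ee_pos: [0.4465, -0.3066, 0.018]
tcp_rot: [180.0, 0.0, -82.4]
wrist_force: [-0.3, 0.7, -0.1]
opening: 0.0851
time: 6.35
ee_pos: [0.4464, -0.3066, 0.0139]
tcp_rot: [180.0, 0.0, -82.4]
wrist_force: [-0.2, 0.5, 0.1]
opening: 0.0853
```

```bash
python3 -m creep '[[0,0,0.002,0,0,0,0.8],[0,0,0.002,0,0,0,0.7],[0,0,0.002,0,0,0,0.6],[0,0,0.002,0,0,0,0.5],[0,0,0.002,0,0,0,0.4],[0,0,0.002,0,0,0,0.4],[0,0,0.002,0,0,0,0.4],[0,0,0.002,0,0,0,0.4]]' 45
python3 - <<'E'
from h import *
snap('side','s6',(270,80,350,190),5)
o=bot.get_obs(); print(o['wrist_force'],o['torque'],o['ee_pos'],o['opening'])
E
```

```text
time: 7.15
ee_pos: [0.447, -0.3074, 0.0131]
tcp_rot: [-179.9, -0.1, -82.4]
wrist_force: [-0.3, -4.7, 5.6]
opening: 0.0476
[-0.57923014 -4.30500054  6.00747924] [-0.96004273  0.08056755 -0.02626332] [ 0.4470115  -0.30739221  0.0130327 ] 0.04728276502244257
```

View pics/s6.png

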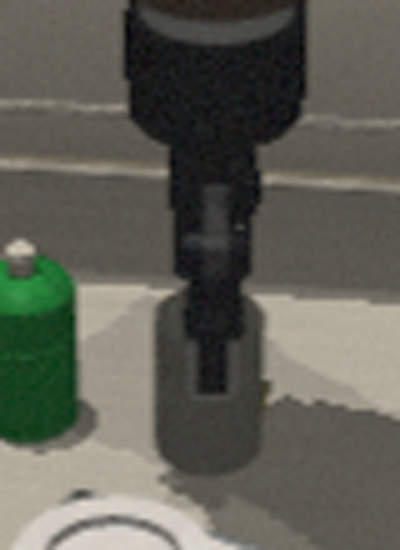

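```bash
python3 -m creep '[[0,0,-0.005,0,0,0,0.4],[0,0,-0.015,0,0,0,0.4],[0,0,-0.03,0,0,0,0.4],[0,0,-0.04,0,0,0,0.4],[0,0,-0.04,0,0,0,0.4],[0,0,-0.04,0,0,0,0.4]]' 45
python3 - <<'E'
from h import *
snap('side','s7',(270,80,350,190),5)
o=bot.get_obs(); print(o['wrist_force'],o['torque'],o['ee_pos'],o['opening'])
E
```

```text
time: 7.8
ee_pos: [0.4468, -0.3067, 0.0525]
tcp_rot: [-180.0, -0.0, -82.4]
wrist_force: [-0.4, 0.5, -6.1]
opening: 0.0478
[ 0.33455467 -0.29664312 -5.41064126] [-0.03007409 -0.00835536 -0.04259521] [ 0.44647617 -0.30651483  0.05201357] 0.04738513037999466
```

View pics/s7.png

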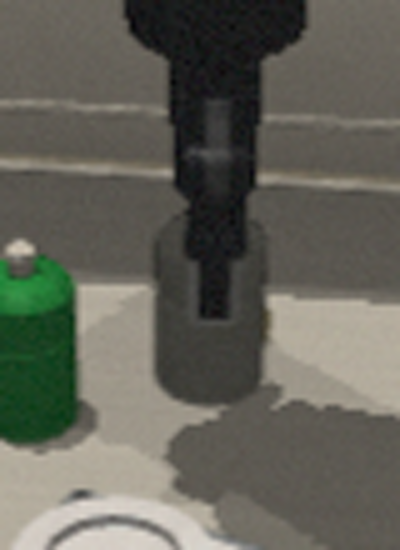

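```bash
python3 -m creep '[[0,0,-0.02,0,0,0,0.4],[0,0,-0.04,0,0,0,0.4],[-0.025,-0.007,-0.045,0,0,0,0.4],[-0.05,-0.013,-0.045,0,0,0,0.4],[-0.08,-0.021,-0.045,0,0,0,0.4],[-0.11,-0.029,-0.045,0,0,0,0.4],[-0.135,-0.035,-0.045,0,0,0,0.4],[-0.15,-0.039,-0.045,0,0,0,0.4]]'
python3 -m creep '[[0,0,0,0,0,0,0.4],[0,0,0,0,0,0,0.4],[0,0,0,0,0,0,0.4]]'
python3 - <<'E'
from h import *
snap('side','s8',(230,80,350,230),4);snap('top','t8',(260,150,380,260),5)
o=bot.get_obs(); print(o['wrist_force'],o['torque'],o['ee_pos'],o['tcp_rot'])
E
```

```text
time: 8.65
ee_pos: [0.4651, -0.151, 0.0967]
tcp_rot: [180.0, 0.0, -82.3]
wrist_force: [0.7, 0.5, -5.1]
opening: 0.0475
time: 8.95
ee_pos: [0.4652, -0.1534, 0.097]
tcp_rot: [180.0, -0.0, -82.4]
wrist_force: [-0.1, -0.0, -4.6]
opening: 0.0473
[ 0.13519746 -0.39203054 -5.2307156 ] [-0.044801   -0.00354816 -0.03105423] [ 0.46521692 -0.15348808  0.09709037] [ 1.79980693e+02  8.22055013e-04 -8.24491905e+01]
```

View pics/s8.png

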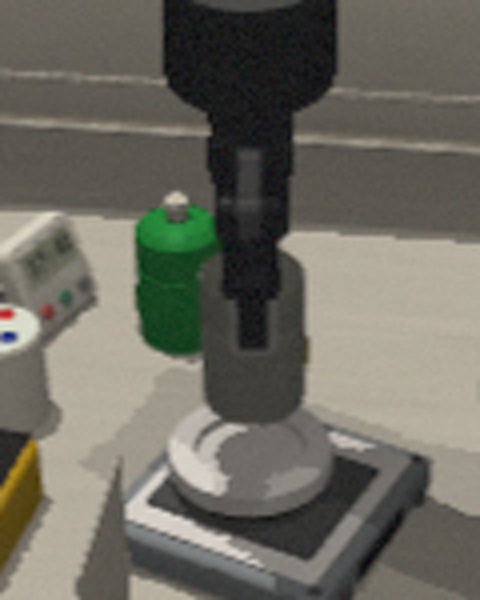

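View pics/t8.png

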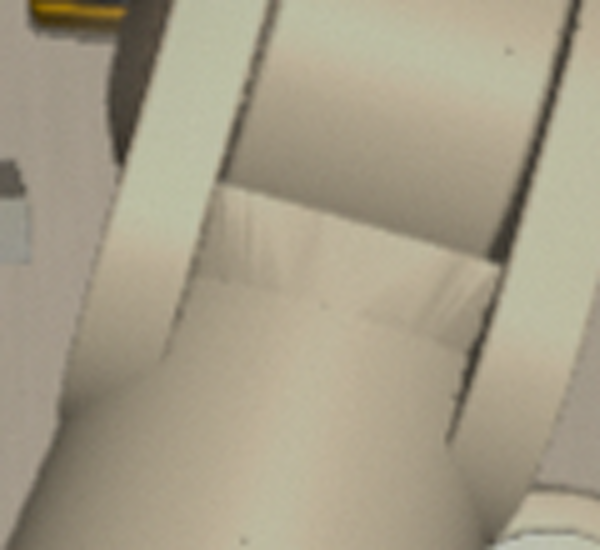

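Run:
```python
from h import *
im=cv2.imread('pics/s8_full.png').astype(int)
print(proj('side',[.4652,-.1535,.13]),proj('side',[.4652,-.1535,.088]),proj('side',[.4666,-.1535,.054]))
for r in (160,165,170,175): print(r,im[r,276:312].sum(1)//3)
for r in (192,196,200): print(r,im[r,266:320].sum(1)//3)
```

```text
[292.82949155 159.43413612] [293.11967581 177.07929817] [292.65689895 190.55212212]
160 [ 41  36  38  43  50  55  60  57  61  63  62  67  71  53  30  26  20  27
  18  21  39  62  73  67  60  61  58  58  56  73 135 170 171 172 170 173]
165 [ 37  31  40  41  54  61  59  64  59  64  68  70  71  53  25  30  28  35
  24  22  39  65  74  68  63  63  62  57  63  58  66 131 169 173 170 169]
170 [151 118 120 146 134  59  61  58  60  61  60  60  66  59  62  63  61  63
  61  63  64  57  59  60  61  60  59  61  59  60  79 138 168 170 169 170]
175 [147 149 144 150 124  72  60  59  58  62  59  61  62  64  62  62  62  64
  63  62  64  63  63  65  65  62  59  59  59  69 131 168 168 169 171 169]
192 [150 151 153 149 137 137 183 203 205 207 206 196 153 149 184 185 187 179
 149 110 105 107 110 109 107 106 105 110 109 107 110 107 109 106 106 109
 109 110 109 103 104 110 111 110 108 110 104 100 105 107 108 107 109 145]
196 [142 119 109 115 142 155 124 160 205 207 207 207 205 205 206 204 196 183
 153 106 108 107 107 108 107 110 106 105 105 106 106 107 110 110 110 113
 110 118 119 116 115 113 114 109 108  98  83  59  40  41  42  41  41  42]
200 [148 188 208 204 158  72  69  82  92  96 132 182 205 205 207 209 207 197
 185 182 155 107 107 106 104 106 106 106 111 112 125 136 133 136 137 138
 137 136 137 136 134 123 106  93  91  74  54  45  44  37  41  37  42  37]
```

```bash
python3 -m creep '[[0,-0.001,0.008,0,0,0,0.4],[0,-0.0014,0.016,0,0,0,0.4],[0,-0.0014,0.022,0,0,0,0.4],[0,-0.0014,0.026,0,0,0,0.4],[0,-0.0014,0.027,0,0,0,0.4],[0,-0.0014,0.027,0,0,0,0.4],[0,-0.0014,0.027,0,0,0,0.4]]'; python3 -m creep '[[0,0,0.001,0,0,0,0.4],[0,0,0.001,0,0,0,0.4]]';  python3 -m creep '[[0,0,0.001,0,0,0,0.4],[0,0,0.001,0,0,0,0.4]]'; python3 -m creep '[[0,0,0.001,0,0,0,0.4],[0,0,0.001,0,0,0,0.4]]'
```

```text
time: 9.75
ee_pos: [0.4669, -0.1527, 0.0706]
tcp_rot: [-180.0, -0.0, -82.4]
wrist_force: [-0.8, 0.4, -4.2]
opening: 0.0475
time: 9.95
ee_pos: [0.4668, -0.1526, 0.0693]
tcp_rot: [-180.0, -0.0, -82.4]
wrist_force: [-0.1, 0.6, -4.5]
opening: 0.0472
time: 10.15
ee_pos: [0.4667, -0.1526, 0.0682]
tcp_rot: [180.0, 0.0, -82.4]
wrist_force: [-0.3, -0.3, -5.4]
opening: 0.0474
time: 10.35
ee_pos: [0.4667, -0.1526, 0.0671]
tcp_rot: [180.0, 0.0, -82.4]
wrist_force: [0.5, 0.2, -4.8]
opening: 0.0476
```

```bash
for i in 1 2 3; do python3 -m creep '[[0.0003,0,0.001,0,0,0,0.4],[0.0003,0,0.001,0,0,0,0.4]]'; done
```

```text
time: 10.55
ee_pos: [0.4668, -0.1529, 0.0661]
tcp_rot: [180.0, 0.0, -82.4]
wrist_force: [-0.5, -0.2, -4.8]
opening: 0.0473
time: 10.75
ee_pos: [0.4668, -0.1532, 0.0651]
tcp_rot: [180.0, 0.0, -82.4]
wrist_force: [-0.3, 0.2, -5.2]
opening: 0.0475
time: 10.95
ee_pos: [0.4668, -0.1535, 0.0641]
tcp_rot: [180.0, 0.0, -82.4]
wrist_force: [0.4, 0.7, -5.1]
opening: 0.0472
```

```bash
python3 -m creep '[[0,0,0.001,0,0,0,0.4],[0,0,0.001,0,0,0,0.4]]'; python3 -m creep '[[0,0,0.001,0,0,0,0.4],[0,0,0.001,0,0,0,0.4]]'; python3 -m creep '[[0,0,0.001,0,0,0,0.4],[0,0,0.001,0,0,0,0.4]]'
```

```text
time: 11.15
ee_pos: [0.4668, -0.1535, 0.0631]
tcp_rot: [180.0, 0.0, -82.4]
wrist_force: [-0.3, -0.1, -5.4]
opening: 0.0473
time: 11.35
ee_pos: [0.4669, -0.1535, 0.0622]
tcp_rot: [180.0, 0.0, -82.4]
wrist_force: [-0.6, -0.2, -5.2]
opening: 0.0473
time: 11.55
ee_pos: [0.4668, -0.1535, 0.0612]
tcp_rot: [180.0, 0.0, -82.4]
wrist_force: [0.6, 0.8, -5.5]
opening: 0.0473
```

```bash
python3 -m creep '[[0,0,0.001,0,0,0,0.4],[0,0,0.001,0,0,0,0.4]]'; python3 -m creep '[[0,0,0.001,0,0,0,0.4],[0,0,0.001,0,0,0,0.4]]'
python3 - <<'E'
from h import *
snap('side','s9',(250,130,330,220),6)
f=[]
for i in range(1): o=bot.get_obs(); print(o['wrist_force'],o['torque'])
E
```

```text
time: 11.75
ee_pos: [0.4669, -0.1535, 0.0604]
tcp_rot: [-180.0, -0.0, -82.4]
wrist_force: [-0.6, 0.4, -3.1]
opening: 0.0472
time: 11.95
ee_pos: [0.467, -0.1535, 0.0595]
tcp_rot: [-180.0, -0.0, -82.4]
wrist_force: [-0.3, 0.8, -1.6]
opening: 0.0474
[-0.58924641  0.02877216  0.00423088] [ 0.21066478  0.21599846 -0.02186266]
```

View pics/s9.png

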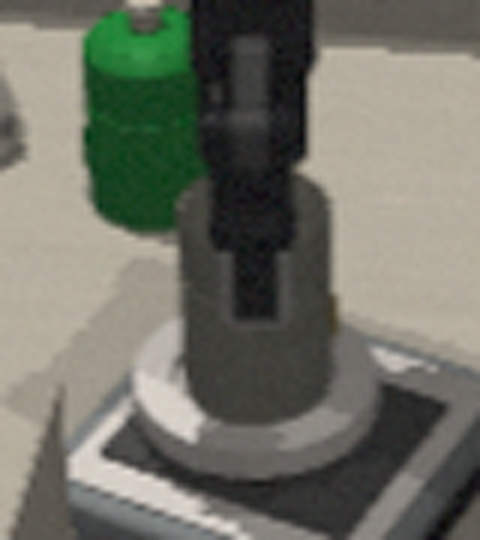

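```bash
python3 -m creep '[[0.001,0,0,0,0,0,0.4],[0.001,0,0,0,0,0,0.4]]'; python3 -m creep '[[0.001,0,0,0,0,0,0.4],[0.001,0,0,0,0,0,0.4]]'; python3 -m creep '[[0.001,0,0,0,0,0,0.4],[0.001,0,0,0,0,0,0.4]]'
```

```text
time: 12.2
ee_pos: [0.4671, -0.1543, 0.0594]
tcp_rot: [-180.0, 0.0, -82.4]
wrist_force: [-0.7, 3.3, -0.2]
opening: 0.0472
time: 12.4
ee_pos: [0.4672, -0.1553, 0.0593]
tcp_rot: [-180.0, 0.0, -82.4]
wrist_force: [-1.5, 4.1, -0.2]
opening: 0.0472
time: 12.6
ee_pos: [0.4672, -0.1557, 0.0592]
tcp_rot: [-180.0, 0.1, -82.4]
wrist_force: [-0.7, 7.9, 0.4]
opening: 0.0474
```

```bash
python3 -m creep '[[-0.002,0,0,0,0,0,0.4],[-0.004,0,0,0,0,0,0.4],[-0.004,0,0,0,0,0,0.4]]'; python3 -m creep '[[-0.001,0,0,0,0,0,0.4],[-0.001,0,0,0,0,0,0.4]]'; python3 -m creep '[[-0.001,0,0,0,0,0,0.4],[-0.001,0,0,0,0,0,0.4]]';  python3 -m creep '[[-0.001,0,0,0,0,0,0.4],[-0.001,0,0,0,0,0,0.4]]'
```

```text
time: 12.9
ee_pos: [0.467, -0.1531, 0.0595]
tcp_rot: [-180.0, -0.1, -82.4]
wrist_force: [-0.2, -2.7, -0.0]
opening: 0.0474
time: 13.1
ee_pos: [0.4668, -0.1518, 0.0594]
tcp_rot: [-180.0, -0.0, -82.4]
wrist_force: [-0.0, -3.0, 0.6]
opening: 0.0471
time: 13.3
ee_pos: [0.4666, -0.1506, 0.0594]
tcp_rot: [-180.0, -0.0, -82.4]
wrist_force: [1.5, -3.3, 0.9]
opening: 0.0477
time: 13.5
ee_pos: [0.4664, -0.1495, 0.0593]
tcp_rot: [-180.0, -0.0, -82.4]
wrist_force: [0.5, -2.4, -1.0]
opening: 0.0473
```

```bash
python3 -m creep '[[-0.001,0,0,0,0,0,0.4],[-0.001,0,0,0,0,0,0.4]]'; python3 -m creep '[[-0.001,0,0,0,0,0,0.4],[-0.001,0,0,0,0,0,0.4]]'
```

```text
time: 13.7
ee_pos: [0.4663, -0.149, 0.0594]
tcp_rot: [-180.0, -0.1, -82.4]
wrist_force: [0.6, -4.5, 0.2]
opening: 0.0474
time: 13.9
ee_pos: [0.4664, -0.1488, 0.0595]
tcp_rot: [-180.0, -0.2, -82.4]
wrist_force: [0.7, -9.6, -0.4]
opening: 0.0476
```

```bash
python3 -m creep '[[0.002,0,0,0,0,0,0.4],[0.004,0,0,0,0,0,0.4],[0.0047,0,0,0,0,0,0.4],[0.0047,0.001,0,0,0,0,0.4],[0.0047,0.002,0,0,0,0,0.4],[0.0047,0.002,0,0,0,0,0.4]]'; python3 -m creep '[[0,0.001,0,0,0,0,0.4],[0,0.001,0,0,0,0,0.4]]';  python3 -m creep '[[0,0.001,0,0,0,0,0.4],[0,0.001,0,0,0,0,0.4]]'
```

```text
time: 14.5
ee_pos: [0.465, -0.1526, 0.0594]
tcp_rot: [-180.0, -0.0, -82.4]
wrist_force: [2.5, 3.0, 0.1]
opening: 0.0473
time: 14.7
ee_pos: [0.4639, -0.1529, 0.0595]
tcp_rot: [-180.0, -0.0, -82.4]
wrist_force: [2.8, 0.6, 0.1]
opening: 0.0477
time: 14.9
ee_pos: [0.4631, -0.153, 0.0595]
tcp_rot: [-179.9, -0.0, -82.4]
wrist_force: [5.7, 0.5, -0.2]
opening: 0.0473
```

```bash
python3 -m creep '[[0,-0.002,0,0,0,0,0.4],[0,-0.004,0,0,0,0,0.4],[0,-0.006,0,0,0,0,0.4],[0,-0.006,0,0,0,0,0.4]]'; python3 -m creep '[[0,-0.001,0,0,0,0,0.4],[0,-0.001,0,0,0,0,0.4]]';  python3 -m creep '[[0,-0.001,0,0,0,0,0.4],[0,-0.001,0,0,0,0,0.4]]'
```

```text
time: 15.3
ee_pos: [0.4681, -0.1519, 0.0589]
tcp_rot: [179.9, 0.0, -82.4]
wrist_force: [-3.4, -0.9, 2.3]
opening: 0.0479
time: 15.5
ee_pos: [0.4695, -0.1518, 0.0591]
tcp_rot: [180.0, 0.0, -82.4]
wrist_force: [-4.1, -1.4, 1.2]
opening: 0.0472
time: 15.7
ee_pos: [0.4707, -0.1516, 0.0592]
tcp_rot: [180.0, 0.0, -82.4]
wrist_force: [-3.1, -0.1, 0.6]
opening: 0.0474
```

```bash
python3 -m creep '[[0,-0.001,0,0,0,0,0.4],[0,-0.001,0,0,0,0,0.4]]'
python3 - <<'E'
from h import *
snap('side','s10',(250,130,330,220),6)
o=bot.get_obs();print(o['wrist_force'],o['torque'],o['ee_pos'])
E
```

```text
time: 15.9
ee_pos: [0.4715, -0.1515, 0.0592]
tcp_rot: [180.0, 0.0, -82.4]
wrist_force: [-5.2, -0.0, 0.7]
opening: 0.0474
[-4.29355246 -1.37434423  1.49480916] [-0.01799849  1.10025377  0.05906119] [ 0.47153131 -0.15153514  0.05918747]
```

View pics/s10.png

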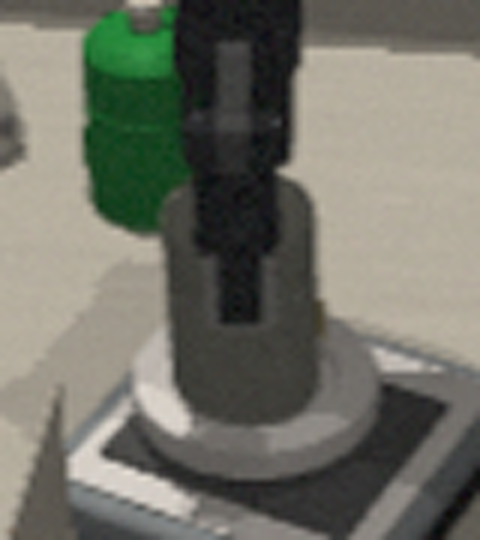

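```bash
python3 -m creep '[[0,0.002,0,0,0,0,0.4],[0,0.004,0,0,0,0,0.4],[0,0.0055,0,0,0,0,0.4],[0,0.0055,0,0,0,0,0.4],[0,0.0048,0,0,0,0,0.4],[0,0.0048,0,0,0,0,0.4]]';  python3 - <<'E'
from h import *
snap('side','s11',(250,130,330,220),6)
o=bot.get_obs();print(o['wrist_force'],o['torque'],o['ee_pos'])
E
```

```text
time: 16.55
ee_pos: [0.467, -0.1523, 0.0593]
tcp_rot: [180.0, -0.0, -82.4]
wrist_force: [1.6, 0.0, 0.1]
opening: 0.0476
[ 0.53481655 -0.24121507  0.07874045] [ 0.01057254 -0.41911721 -0.04256931] [ 0.46701037 -0.15233435  0.05934867]
```

View pics/s11.png

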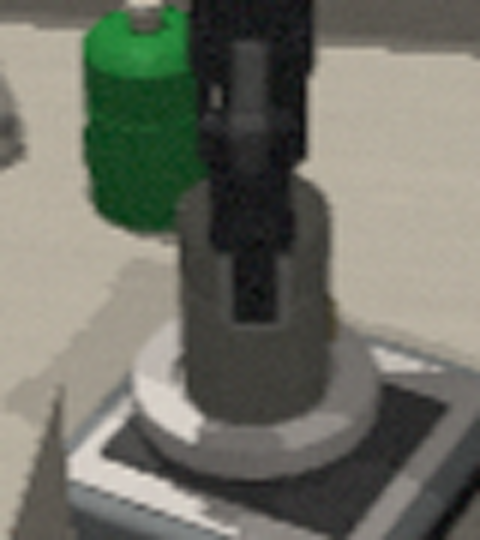

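```bash
python3 -m creep '[[0,0,0,0,0,0,0.5],[0,0,0,0,0,0,0.55],[0,0,0,0,0,0,0.6],[0,0,0,0,0,0,0.65],[0,0,0,0,0,0,0.75],[0,0,0,0,0,0,0.9],[0,0,0,0,0,0,1],[0,0,0,0,0,0,1]]';  python3 - <<'E'
from h import *
snap('side','s12',(250,130,330,220),6)
o=bot.get_obs();print(o['wrist_force'],o['torque'],o['ee_pos'])
E
```

```text
time: 17.4
ee_pos: [0.4669, -0.1522, 0.0593]
tcp_rot: [180.0, 0.0, -82.4]
wrist_force: [-0.4, 1.3, -0.9]
opening: 0.0851
[ 0.38216813 -0.17582201 -0.15783317] [ 0.00322573 -0.06724295 -0.03110705] [ 0.46688804 -0.15220271  0.05927003]
```

View pics/s12.png

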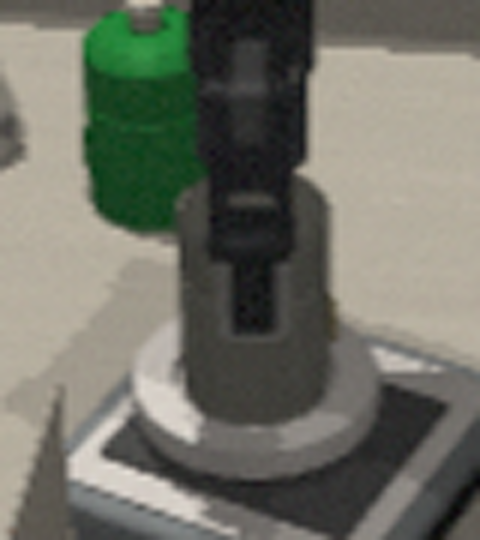

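Released and standing upright. I'll raise straight up, then back away so the top camera can see the pot.

```bash
python3 -m creep '[[0,0,-0.01,0,0,0,1],[0,0,-0.025,0,0,0,1],[0,0,-0.045,0,0,0,1],[0,0,-0.07,0,0,0,1],[0,0,-0.1,0,0,0,1],[0,0,-0.135,0,0,0,1],[0,0,-0.17,0,0,0,1],[0,0,-0.18,0,0,0,1]]'; python3 -m creep '[[0,0.04,0,0,0,0,1],[0,0.08,0,0,0,0,1],[0,0.12,0,0,0,0,1],[0,0.14,0,0,0,0,1],[0,0.14,0,0,0,0,1]]'
python3 - <<'E'
from h import *
snap('side','s13',(250,130,330,220),6);snap('top','t13',(260,150,380,260),5)
E
```

```text
time: 18.25
ee_pos: [0.4678, -0.1525, 0.2445]
tcp_rot: [-179.7, -0.2, -82.4]
wrist_force: [-0.2, -0.7, 0.3]
opening: 0.0854
time: 18.75
ee_pos: [0.3264, -0.1709, 0.2406]
tcp_rot: [-179.9, -0.1, -82.5]
wrist_force: [0.4, 0.4, -0.2]
opening: 0.0853
```

View pics/s13.png

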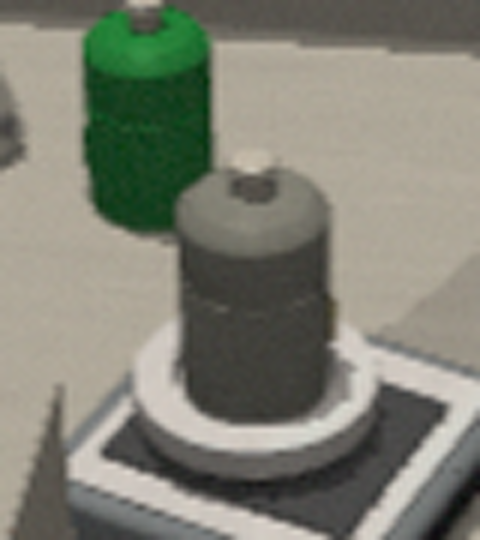

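View pics/t13.png

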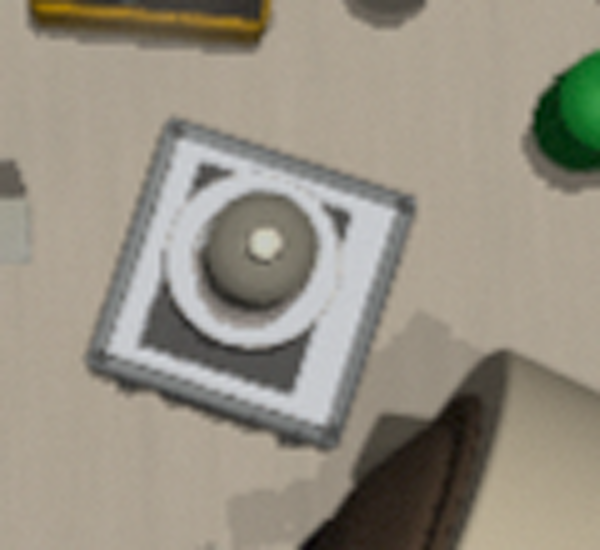

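Run:
```python
from h import *
def knob(f,box,n):
    im=cv2.imread(f); x0,y0,x1,y1=box; g=im[y0:y1,x0:x1].min(2); m=(g>.85*g.max()).astype(np.uint8)
    k,l,s,c=cv2.connectedComponentsWithStats(m); i=1+np.argmax(s[1:,4]); print(s[i],c[i]+[x0,y0]); return c[i]+[x0,y0]
t=knob('pics/t13_full.png',(306,193,320,205),'top'); s=knob('pics/s13_full.png',(285,150,300,165),'side')
print(tri(s,t),onz('top',*t,.137))
# shoulder disc outline in top
print(onz('top',260+261/5,150+249/5,.116))
for n in('s13',):
    print(proj('side',[.467,-.1525,.138]),proj('top',[.467,-.1525,.138]))
```

```text
[ 5  3  5  5 18] [312.72222222 197.88888889]
[  1   0  14   9 102] [292.92156863 153.34313725]
(array([ 0.46578705, -0.15235525,  0.14474937]), np.float64(0.0022631499455900437)) [ 0.46765597 -0.15277744  0.137     ]
[ 0.46542432 -0.15290613  0.116     ]
[291.75693438 156.17460908] [312.63456884 198.14874927]
```

Run:
```python
from h import *
snap('side','s14'); snap('top','t14')
print(bot.job_done())
```

```text
the job is handed in; nothing more can be done
None
```

View pics/s14.png

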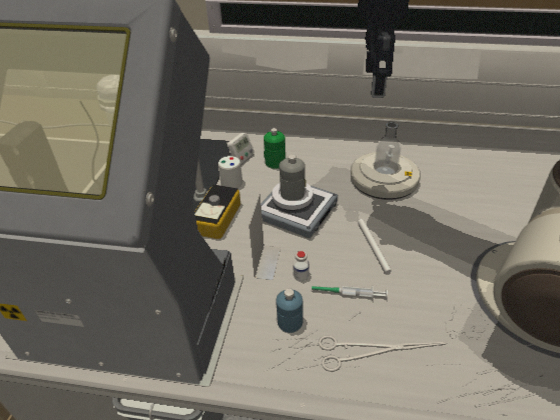

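The larger grey pot is standing upright in the recess of the stand's platform, released, and the arm is clear of everything. I handed the job in at about 19 s. The blue smaller pot, the vial and the green pot are where they were.

**How it seated:** the pot went down gently and first touched at the recess-floor height, about 6 mm below where the rim would have stopped it. Sliding it sideways then met a wall on all four sides. I brought it back to the middle before opening the gripper. The highest sideways force while feeling was about 10 N. While it was held, the downward load stayed near the pot's own weight of about 5.5 N, a few newtons more at most, against a limit of about 3 kg.

**Final pictures:** the knob is at the height a fully seated pot should show. The pot looks upright, and in the top view it sits inside the platform's rim.

**Checks that disagreed:**
- **Finger tips:** in the side view they sat about 30 mm higher than the stated tool point. The first grasp landed on the shoulder, so I opened and went about 20 mm lower. The opening still read 47 mm on a 50 mm pot, but the lift held with no visible slip.
- **Wall-to-wall travel:** I measured about 6.5 mm across one way and 8 mm the other, against 5.5 mm of real clearance. I put this down to the pot tilting slightly in the pads.
- **Knob height by two cameras:** my automatic measurement gave 145 mm because of a bad side-view mask. Reading that view by eye matched the expected 138 mm.

One slip in method: I sent one of the lowering moves three times through a shell loop, with its row typed out, rather than as three separate commands.

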